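# Tip the plates home and dock the substrate carrier

## Robot

A 6-joint arm with a two-finger parallel gripper is mounted at the origin on the work surface. World frame = base frame: x ahead of the robot, y to its left, z up, the work surface at z = 0. Lengths are in mm, angles in degrees, forces in N, time in s.
With the tool pointing down it reaches from about 300 to 850 mm from the base axis. Payload 4.2 kg.
Tool frame: the origin (TCP) lies midway between the tips of the shut fingers; the grasp point (between the pads) lies 19 mm behind it (env.tcp_to_grasp is the distance from the TCP to the grasp point, in mm); z points along the fingers, x is the direction in which the jaws open and shut, and the axes are right-handed (so a half turn about z gives the same grasp; the last joint's range is limited). The gripper opens to 91 mm and grips with 3 to 60 N. Pads are 32 mm wide; open, the fingers measure 118 mm over their backs; the gripper's body (76 mm by 178 mm) begins 60 mm behind the grasp point.
Start: joints at [62.166, 18.312, 89.639, -0, 72.044, -1.146], TCP at [258.259, 513.756, 213.976] pointing down, gripper open.
Joint ranges: [-177.97, 177.97], [-48.28, 115.42], [12.27, 149.76], [-77.06, 257.06], [2.81, 150.46], [-146.56, 146.56]. Speed limits (degrees/s): [147.25, 147.25, 180, 180, 180, 180].

## Interface

Orientations are given as [roll, pitch, yaw] about the fixed x, y, z axes, in that order (R = Rz(yaw) Ry(pitch) Rx(roll)).
In Python, from workcell import env gives the robot as it stands.
- The arm moves only by the tool drive_tool, never from a script. Its argument "motion" is a list of rows, each a list of 2 entries, a list of its own where there are three numbers: the shift along the world's x, y, z in m, then the turn, a rotation vector about the world's x, y, z in rad. In form: [[[dx, dy, dz], [wx, wy, wz]], ...]. A call has exactly 10 rows; each row shifts and turns the commanded pose from where the row before left it; what a row does not reach is not made up. A row lasts 1/12 s, in which the tool goes at most 41.7 mm and 7.16 degrees, less where a joint would pass 70% of its speed; a pose out of reach is approached as far as the arm can. A call is refused whole if a number of a shift passes 0.0417 or a number of a turn 0.125, either way. A call with a gripper value outside its range is refused whole. "claw" is the opening, from 0 (shut) to 1 (fully open), set as the call begins (left out, the last holds). The fingers move at their own pace and stop on an object; "force" is the grip in N (left out, the last holds). Time passes only in rows, so rows that do not move let the fingers close, or fill a call up. It gives the time, the measured TCP pose, the force and the opening at its end, in the units of the state.
- env.state(): the state, without advancing time (a new reading comes with each control period).
- env.grab_frame(name): name is "side" or "top"; returns the picture (480x640x3 uint8, red, green, blue); there is no depth.
- env.camera_params(name): a dict with "fov_y" (degrees; the focal length in pixels is half the picture's height over the tangent of half this angle, whatever the lens; pixels are square), "cx", "cy" (the principal point, pixels), "k1" (the pictures are not rectified: a ray, as slopes to the right and down, at radius r is drawn at 1 + k1 r^2 times it, then the intrinsics apply), "pose" (4x4, takes a point from camera to world coordinates). Camera axes: x right, y down, z forward; pixel columns grow to the right and rows downward; lengths in mm; the calibration is good to about 2 mm. A picture is of the moment at which its call begins. camera_params takes no time and is no camera call.
- env.job_done(): hands the job in, once; it reports no verdict.
The state is a dict: "time_s": time; "qpos": joint angles; "qvel": joint speeds; "effort": joint torques, N m; "ee_pos": TCP position; "ee_rot": TCP orientation; "force": force on the tool from outside, world axes, zero at the start; "torque": the same for the moment, N m; "gripper_width": finger opening in mm.
Only numpy, scipy, OpenCV 4.12 (cv2) and the standard library are available. Lean on these libraries where they do the work, as an engineer would, in place of code of your own. Each camera call takes 0.05 s, during which the arm holds its last target.

## Task

The coated plates in the white substrate carrier are sticking out of its open front. Pick the carrier up, tip it back about 35 degrees (front up, no steeper than 45) and hold it there for a second so that every plate slides fully home, then bring it level and set it down gently in the nest of the load-lock stage, fully seated, with its open front facing the load-lock's slot. No plate may come out, do not hit the retort stand with its burette, and leave everything else on the bench where it is.

Things in the scene. Friction and masses are not known exactly. Their poses are not given: they have to be found in the camera images.
- carrier_mid (a point): Centre (half-way up) of the substrate carrier: loose white plastic rack, 104 deep (x) x 108 wide (y) x 125 mm high, 0.6 to 0.8 kg with its 4 plates. z up; open front to -x, stop posts at the back (+x); a positive turn about its y raises the front. Handle on top: flat bar 12 thick (x), 92 long (y), 18 mm high, its centre 53.5 mm above this point, 25 mm of free space under it.
- carrier_front (a point): Centre of the carrier's open front, 48 mm from carrier_mid along the carrier's -x; same axes.
- loadlock: Fixed cassette stage with load-lock. Origin: table height, under the nest's centre. Nest: flat seat 30 mm up between 4 corner guides (18 mm high, flared); takes the carrier's foot with 3 mm play all round; seated, carrier_mid is 92.5 mm up. The load-lock with its black slot stands on the -x side, face 135 mm off, 170 high, 350 mm wide. Seated with its front to the slot, the carrier has the same axes as this body.
- stand: Fixed retort stand: white base 200 x 130 x 20 mm, rod 12 mm thick, 370 mm high. Origin: the rod's foot, at table height. Base: from 40 mm on the rod's -x side to 160 mm on its +x side, 65 mm either way in y. A clamp 250 mm up holds an upright glass burette (16 mm tube, 65 to 350 mm up) 90 mm from the rod on its -x side; the clamp reaches 102 mm from the rod.
- wash_bottle: Wash bottle, loose bystander: 60 mm diameter, 183 mm high, red cap with a thin spout. Origin at the centre of its underside.
- nipple: Steel vacuum tube with a flange at each end, standing, loose bystander: 55 mm diameter, 100 mm high. Origin at the centre of its underside.
- jar: Glass jar with black lid, loose bystander: 60 mm diameter, 75 mm high. Origin at the centre of its underside.
- wrench: Wrench lying flat, loose bystander: 190 mm long (x), about 15 mm high. Origin at its centre, underneath.
- multimeter: Grey hand-held meter lying flat, loose bystander: 155 (x) x 78 x 36 mm. Origin at the centre of its underside.
- foil_box: Long cardboard box, loose bystander: 50 x 220 (y) x 50 mm. Origin at the centre of its underside.
- plate0_mid (a point): Centre of the lowest dark coated glass plate, 90 x 90 x 4 mm, 80 g, lying loose in its carrier slot at -46.5 mm from carrier_mid along the carrier's z, same axes as the carrier. It starts 8 to 24 mm short of home, towards the open front; fully home against the rear stops its centre has the carrier's x = 0 of carrier_mid. Plates slide once the carrier is tipped past about 17 degrees.
- plate1_mid (a point): Centre of the second dark coated glass plate, 90 x 90 x 4 mm, 80 g, lying loose in its carrier slot at -28.5 mm from carrier_mid along the carrier's z, same axes as the carrier. It starts 8 to 24 mm short of home, towards the open front; fully home against the rear stops its centre has the carrier's x = 0 of carrier_mid. Plates slide once the carrier is tipped past about 17 degrees.
- plate2_mid (a point): Centre of the third dark coated glass plate, 90 x 90 x 4 mm, 80 g, lying loose in its carrier slot at -10.5 mm from carrier_mid along the carrier's z, same axes as the carrier. It starts 8 to 24 mm short of home, towards the open front; fully home against the rear stops its centre has the carrier's x = 0 of carrier_mid. Plates slide once the carrier is tipped past about 17 degrees.
- plate3_mid (a point): Centre of the top dark coated glass plate, 90 x 90 x 4 mm, 80 g, lying loose in its carrier slot at +7.5 mm from carrier_mid along the carrier's z, same axes as the carrier. It starts 8 to 24 mm short of home, towards the open front; fully home against the rear stops its centre has the carrier's x = 0 of carrier_mid. Plates slide once the carrier is tipped past about 17 degrees.
There are look-alikes about, which are no part of the job. What is shaped like the part that bears carrier_mid but purple is not meant.

How it is judged (in metres and radians):
On the way, in this order (a step that is already met when the one before it is completed fails the run):
1. the carrier is tipped back, open front up, to between 27 and 45 degrees and held there for half a second (angle between carrier_mid's own x axis and vertical between 2.042 and 2.356 rad), for 0.5 s.
2. the carrier is level again (within 6 degrees) with every plate within 4 mm of home in its own slot (angle between carrier_mid's own z axis and vertical below 0.105 rad and x of each of plate0_mid, plate1_mid, plate2_mid, plate3_mid in the frame of carrier_mid above -0.004 m and z of plate0_mid in the frame of carrier_mid between -0.0505 and -0.0415 m and z of plate1_mid in the frame of carrier_mid between -0.0325 and -0.0235 m and z of plate2_mid in the frame of carrier_mid between -0.0145 and -0.0055 m and z of plate3_mid in the frame of carrier_mid between 0.0035 and 0.0125 m), for 0.2 s.
At the end, for the whole second after the job is handed in: The carrier stands level (within 2.3 degrees) in the nest, its centre within 6 mm of the nest's and within 4 mm of its seated height, turned within 5 degrees of square with its open front to the load-lock's slot, and all four plates lie in their own slots within 4 mm of fully home (horizontal distance between carrier_mid and loadlock below 0.006 m and z of carrier_mid in the frame of loadlock between 0.0885 and 0.0965 m and angle between carrier_mid's own z axis and vertical below 0.04 rad and angle between the x axis of carrier_mid and the x axis of loadlock, either way round below 0.09 rad and x of carrier_front in the frame of loadlock below -0.03 m and x of each of plate0_mid, plate1_mid, plate2_mid, plate3_mid in the frame of carrier_mid above -0.004 m and z of plate0_mid in the frame of carrier_mid between -0.0505 and -0.0415 m and z of plate1_mid in the frame of carrier_mid between -0.0325 and -0.0235 m and z of plate2_mid in the frame of carrier_mid between -0.0145 and -0.0055 m and z of plate3_mid in the frame of carrier_mid between 0.0035 and 0.0125 m); the robot touches nothing.
It fails at once if the carrier is tipped more than 50 degrees (angle between carrier_mid's own z axis and vertical above 0.873 rad).
It fails at once if a plate comes more than 45 mm out of the carrier (x of any of plate0_mid, plate1_mid, plate2_mid, plate3_mid in the frame of carrier_mid below -0.045 m).
It fails at once if the retort stand or its burette is hit (more than 8 N) (contact force between stand and anything else above 8 N).
It fails at once if the carrier is dropped into the nest (moves faster than 0.35 m/s there) or forced in, or the load-lock is hit (more than 60 N) ((horizontal distance between carrier_mid and loadlock below 0.03 m and z of carrier_mid in the frame of loadlock below 0.13 m and linear speed of carrier above 0.35 m/s) or contact force between loadlock and anything else above 60 N).
It fails at once if a bystander is moved more than 30 mm (distance of any of wash_bottle, nipple, jar, wrench, multimeter, foil_box from where it was at the start of the episode above 0.03 m).
It also fails if it takes over 48 s, if anything falls off the work surface, if the arm or the gripper's body presses on something with over 40 N, if the wrist force passes 120 N, or if a joint passes its speed limit or range.

## Working session

There is one attempt and no reset: what is moved stays moved. The work goes in short steps, Python scripts to look and compute and a tool call to move; the robot and the scene stay as the last step left them, time stands still between calls to the robot, and variables do not carry over. Pictures are saved under pics/ and viewed, and the job is handed in when it is done.

Besides the shell and the picture viewer there is one more tool, called after ">>>" in YAML: its name, and indented under it one key for each argument. drive_tool: Moves the arm, as the interface text tells. Its arguments: {"type":"object","properties":{"motion":{"type":"array","items":{"type":"array"}},"claw":{"type":"number"},"force":{"type":"number"}},"required":["motion"]}

```bash
ls; mkdir -p pics; python3 - <<'E'
from workcell import env
import cv2
for n in("side","top"):
    im=env.grab_frame(n); cv2.imwrite(f"pics/{n}0.png",im[:,:,::-1])
    p=env.camera_params(n); print(n,p)
print(env.state(), env.tcp_to_grasp)
E
```

```text
pics
side {'fov_y': 45.75515118613915, 'cx': 324.2554051516306, 'cy': 240.2891604300248, 'k1': -0.04664689690858815, 'pose': array([[-9.96326063e-01, -5.31494623e-02,  6.71528936e-02,
         5.03123838e+02],
       [-8.56042361e-02,  5.95097403e-01, -7.99081345e-01,
         8.18905295e+02],
       [ 2.50823131e-03, -8.01894143e-01, -5.97460871e-01,
         8.09631033e+02],
       [ 0.00000000e+00,  0.00000000e+00,  0.00000000e+00,
         1.00000000e+00]])}
top {'fov_y': 50.507823220910275, 'cx': 323.6789752301018, 'cy': 235.00892823613754, 'k1': 0.007463740352370395, 'pose': array([[ 7.08604565e-02, -9.75766201e-01,  2.07024435e-01,
         2.65867983e+02],
       [-9.97483127e-01, -6.98356257e-02,  1.22636083e-02,
        -1.56722344e+02],
       [ 2.49126641e-03, -2.07372385e-01, -9.78258906e-01,
         1.52802244e+03],
       [ 0.00000000e+00,  0.00000000e+00,  0.00000000e+00,
         1.00000000e+00]])}
{'time_s': 0.1, 'qpos': array([ 6.21660940e+01,  1.83460474e+01,  8.97012000e+01, -8.23327999e-04,
        7.20440326e+01, -1.14605953e+00]), 'qvel': array([-0.04672314, -0.15112437, -0.12291675, -0.04855148,  0.13034682,
        0.08876816]), 'effort': array([ 2.08410456e-04, -4.13332415e+01, -2.32508755e+01,  7.31282216e-02,
        4.21146210e-02, -3.77526737e-05]), 'ee_pos': array([258.03451974, 513.32498335, 213.21162666]), 'ee_rot': array([-1.79998957e+02,  9.12775027e-02,  6.33124088e+01]), 'force': array([-0.53853774, -0.21486673,  0.62300716]), 'torque': array([ 0.00280845,  0.00449469, -0.00433596]), 'gripper_width': 91.44483889951586} 18.8
```

View pics/side0.png

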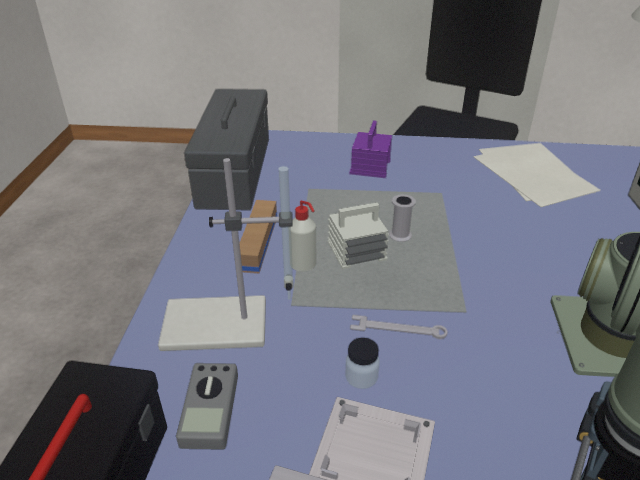

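View pics/top0.png

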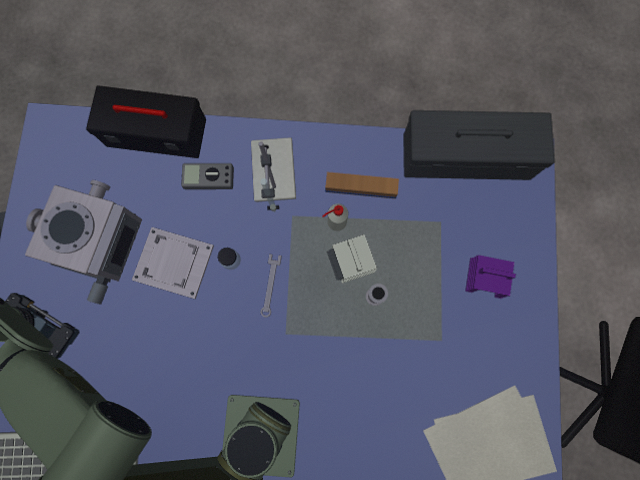

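```bash
python3 - <<'E'
import cv2
s=cv2.imread("pics/side0.png");t=cv2.imread("pics/top0.png")
cv2.imwrite("pics/c1.png",cv2.resize(s[180:280,280:420],None,fx=5.5,fy=5.5,interpolation=cv2.INTER_CUBIC))
cv2.imwrite("pics/c2.png",cv2.resize(t[190:320,300:420],None,fx=4.5,fy=4.5,interpolation=cv2.INTER_CUBIC))
cv2.imwrite("pics/c3.png",cv2.resize(t[170:320,20:250],None,fx=3.4,fy=3.4,interpolation=cv2.INTER_CUBIC))
cv2.imwrite("pics/c4.png",cv2.resize(s[380:480,260:450],None,fx=4,fy=4,interpolation=cv2.INTER_CUBIC))
E
```

```text
(no output)
```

View pics/c1.png

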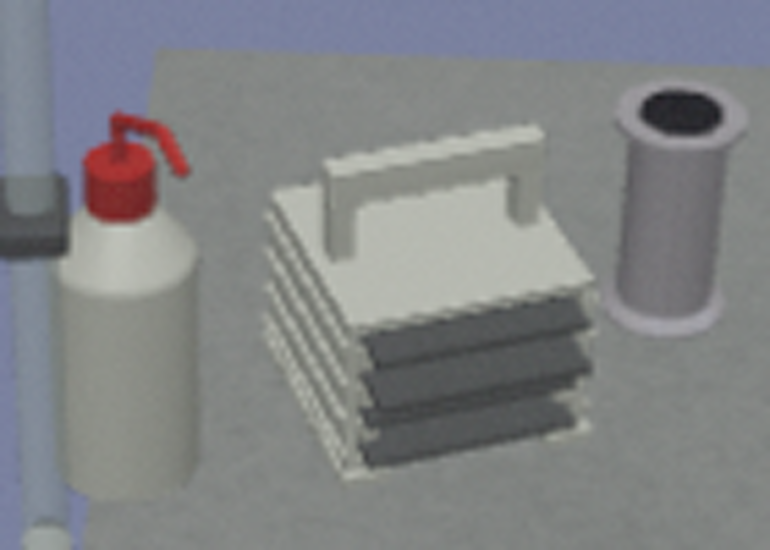

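View pics/c2.png

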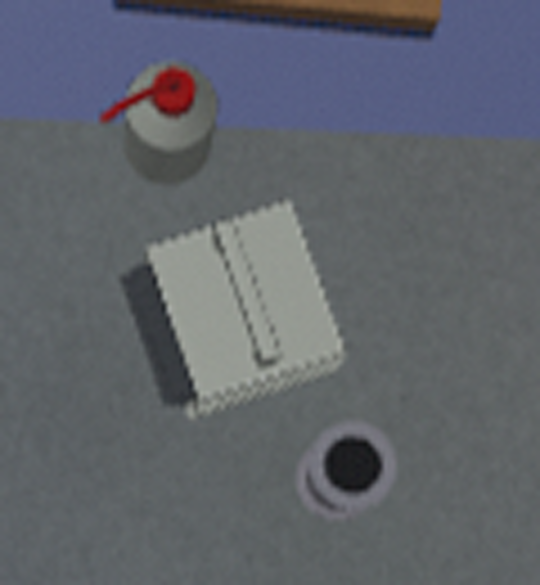

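View pics/c3.png

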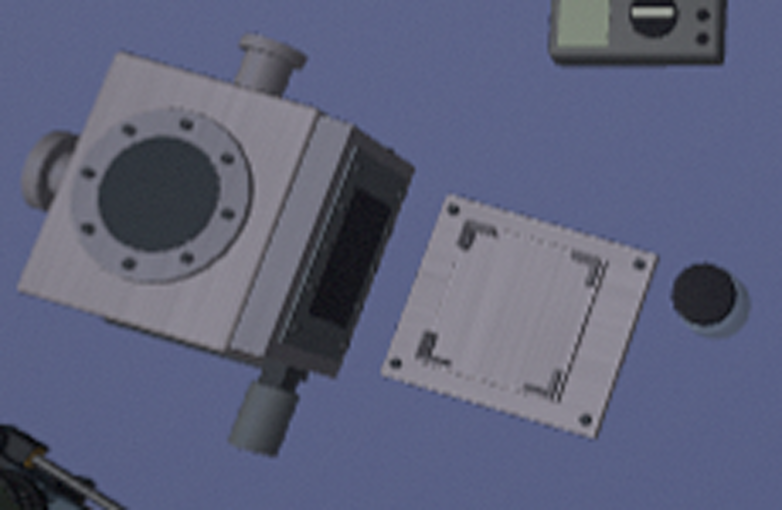

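View pics/c4.png

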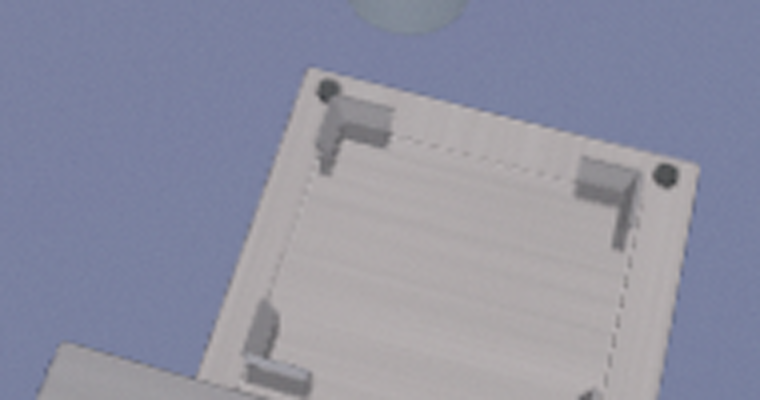

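```bash
python3 - <<'E'
import cv2
s=cv2.imread("pics/side0.png");t=cv2.imread("pics/top0.png")
cv2.imwrite("pics/d1.png",cv2.resize(s[195:270,322:397],None,fx=8,fy=8,interpolation=cv2.INTER_CUBIC))
cv2.imwrite("pics/d2.png",cv2.resize(t[228:288,322:382],None,fx=10,fy=10,interpolation=cv2.INTER_CUBIC))
cv2.imwrite("pics/d3.png",cv2.resize(t[220:305,130:215],None,fx=7,fy=7,interpolation=cv2.INTER_CUBIC))
E
```

```text
(no output)
```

View pics/d1.png

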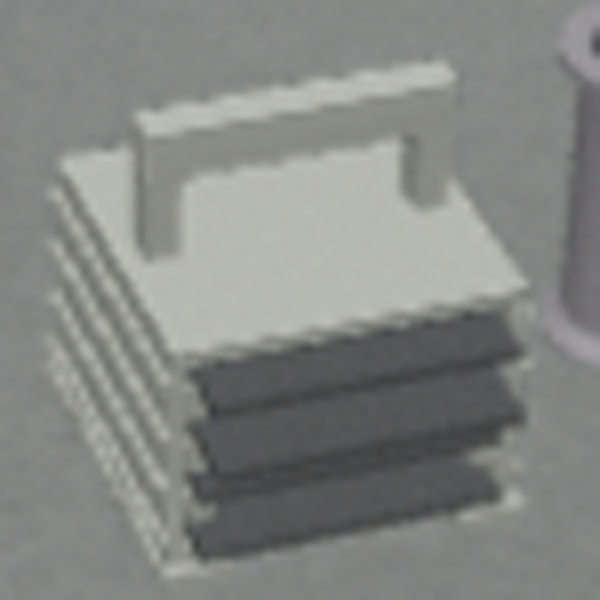

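View pics/d2.png

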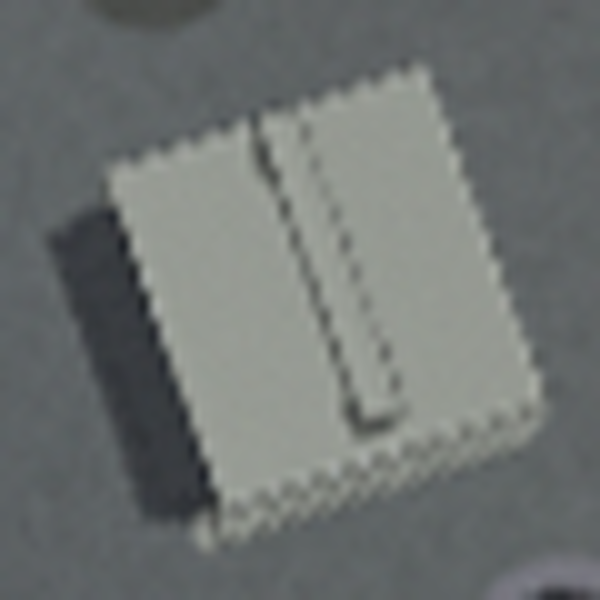

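View pics/d3.png

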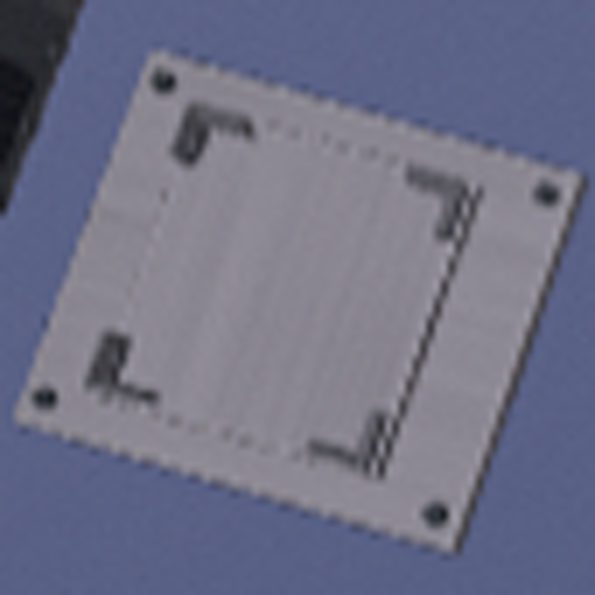

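```bash
cat > h.py <<'E'
import numpy as np, cv2
from workcell import env
from scipy.optimize import least_squares
def proj(n,P):
    p=env.camera_params(n);T=p["pose"];f=240/np.tan(np.radians(p["fov_y"]/2))
    P=np.atleast_2d(np.asarray(P,float)); c=(P-T[:3,3])@T[:3,:3]
    s=c[:,:2]/c[:,2:]; s=s*(1+p["k1"]*(s**2).sum(1,keepdims=True))
    return s*f+[p["cx"],p["cy"]]
def crop2px(c,off,sc): return (np.asarray(c,float)+.5)/sc-.5+np.array(off)
def fit(obs,x0,model):
    # obs: list of (cam, key, px); model(params)->dict key->world
    def r(x):
        m=model(x);out=[]
        for cam,k,px in obs: out+=list((proj(cam,m[k])[0]-px))
        return np.array(out)
    s=least_squares(r,x0,loss="soft_l1",x_scale=np.maximum(np.abs(x0),1))
    return s.x,r(s.x).reshape(-1,2)
def Rz(a): c,s=np.cos(a),np.sin(a);return np.array([[c,-s,0],[s,c,0],[0,0,1]])
E
cat > fitc.py <<'E'
from h import *
T=lambda x,y:crop2px((x,y),(322,228),10)
S=lambda x,y:crop2px((x,y),(322,195),8)
obs=[("top","h-+",T(258,118)),("top","h++",T(298,110)),("top","h--",T(360,415)),("top","h+-",T(400,402)),
("top","d-+",T(110,170)),("top","d++",T(425,68)),("top","d+-",T(543,395)),("top","d--",T(215,500)),
("side","h-+",S(143,138)),("side","h++",S(136,115)),("side","h--",S(457,82)),("side","h+-",S(445,62)),
("side","d-+",S(175,357)),("side","d--",S(529,287)),("side","d++",S(60,160)),
("side","f-+",S(168,575)),("side","f--",S(522,503))]
def model(p):
    x,y,yaw,zh,zd,zf,dx0,dx1,fx=p;m={}
    for a in(-1,1):
        for b in(-1,1):
            k="-+"[a>0]+"-+"[b>0]
            m["h"+k]=Rz(yaw)@[6*a,46*b,0]+[x,y,zh]
            m["d"+k]=Rz(yaw)@[dx1 if a>0 else -dx0,54*b,0]+[x,y,zd]
            m["f"+k]=Rz(yaw)@[fx*a,54*b,0]+[x,y,zf]
    return m
x,r=fit(obs,[520,-180,np.radians(-71),125,82,0,50,50,52],model)
print(np.round(x,1),np.degrees(x[2]))
for o,e in zip(obs,r):print(o[0],o[1],e.round(2))
E
python3 fitc.py
```

```text
Traceback (most recent call last):
  File "fitc.py", line 18, in <module>
    x,r=fit(obs,[520,-180,np.radians(-71),125,82,0,50,50,52],model)
        ~~~^^^^^^^^^^^^^^^^^^^^^^^^^^^^^^^^^^^^^^^^^^^^^^^^^^^^^^^^
  File "h.py", line 16, in fit
    s=least_squares(r,x0,loss="soft_l1",x_scale=np.maximum(np.abs(x0),1))
  File "h.py", line 14, in r
    for cam,k,px in obs: out+=list((proj(cam,m[k])[0]-px))
                                    ~~~~^^^^^^^^^^
  File "h.py", line 5, in proj
    p=env.camera_params(n);T=p["pose"];f=240/np.tan(np.radians(p["fov_y"]/2))
ValueError: time passes only in moves, steps and waits
```

```bash
python3 - <<'E'
s=open('h.py').read()
s=s.replace('def proj','CP={n:env.camera_params(n) for n in("top","side")}\ndef proj').replace('p=env.camera_params(n);','p=CP[n];')
open('h.py','w').write(s)
E
python3 fitc.py
```

```text
[ 515.7 -229.    -1.2  122.5   80.5    8.7   48.1   49.7   53.5] -67.72225007365442
top h-+ [-0.19 -0.15]
top h++ [-0.16 -0.65]
top h-- [0.24 0.92]
top h+- [0.32 0.88]
top d-+ [-0.73 -0.59]
top d++ [-0.32 -0.69]
top d+- [0.23 1.58]
top d-- [0.71 1.69]
side h-+ [0.19 0.01]
side h++ [-0.69 -0.04]
side h-- [0.43 0.17]
side h+- [-0.08 -0.15]
side d-+ [-1.45 -0.11]
side d-- [0.8  0.01]
side d++ [-0.89  0.13]
side f-+ [-0.48 -0.02]
side f-- [0.37 0.04]
```

```bash
sed -i 's/dx0,dx1,fx=p/dx0,dx1,fx,hw,dw,fw=p/; s/46\*b/hw*b/; s/dx0,54\*b/dx0,dw*b/; s/fx\*a,54\*b/fx*a,fw*b/; s/50,50,52\]/50,50,52,46,52,54]/' fitc.py; python3 fitc.py
```

```text
[ 516.  -228.6   -1.2  122.8   80.6    9.6   48.1   50.4   54.3   44.9
   51.    53. ] -67.5915354188525
top h-+ [-0.21  0.09]
top h++ [-0.18 -0.42]
top h-- [0.04 0.4 ]
top h+- [0.11 0.36]
top d-+ [-0.52  0.31]
top d++ [0.06 0.06]
top d+- [-0.    0.34]
top d-- [0.32 0.58]
side h-+ [ 0.54 -0.07]
side h++ [-0.35 -0.12]
side h-- [-0.19  0.21]
side h+- [-0.7  -0.11]
side d-+ [-0.21 -0.29]
side d-- [-0.61  0.24]
side d++ [ 0.12 -0.16]
side f-+ [-0.01 -0.07]
side f-- [0.01 0.07]
```

```bash
python3 - <<'E'
import cv2
s=cv2.imread("pics/side0.png");t=cv2.imread("pics/top0.png")
cv2.imwrite("pics/e1.png",cv2.resize(t[230:290,140:200],None,fx=10,fy=10,interpolation=cv2.INTER_CUBIC))
cv2.imwrite("pics/e2.png",cv2.resize(s[395:480,305:440],None,fx=5.5,fy=5.5,interpolation=cv2.INTER_CUBIC))
cv2.imwrite("pics/e3.png",cv2.resize(t[180:310,20:150],None,fx=4.6,fy=4.6,interpolation=cv2.INTER_CUBIC))
E
```

```text
(no output)
```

View pics/e1.png

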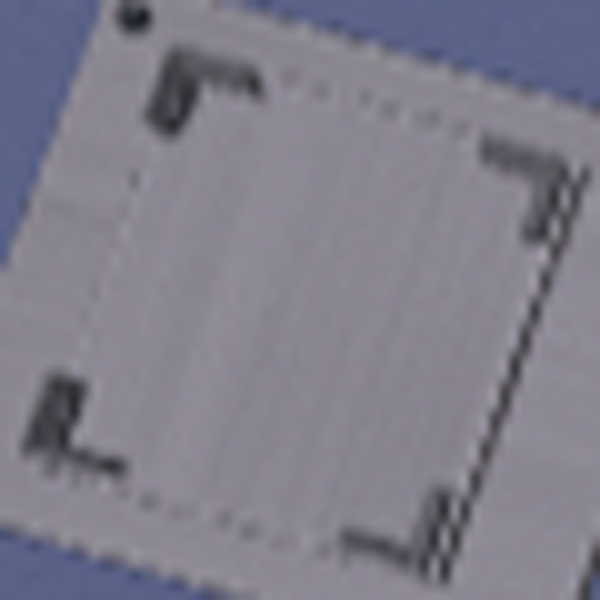

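View pics/e2.png

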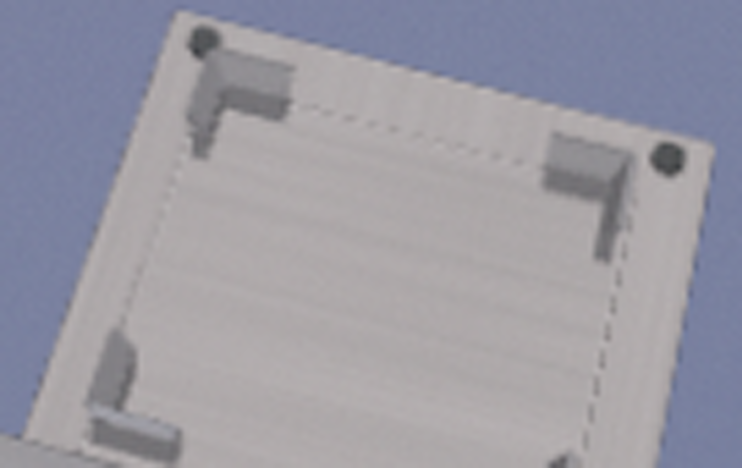

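View pics/e3.png

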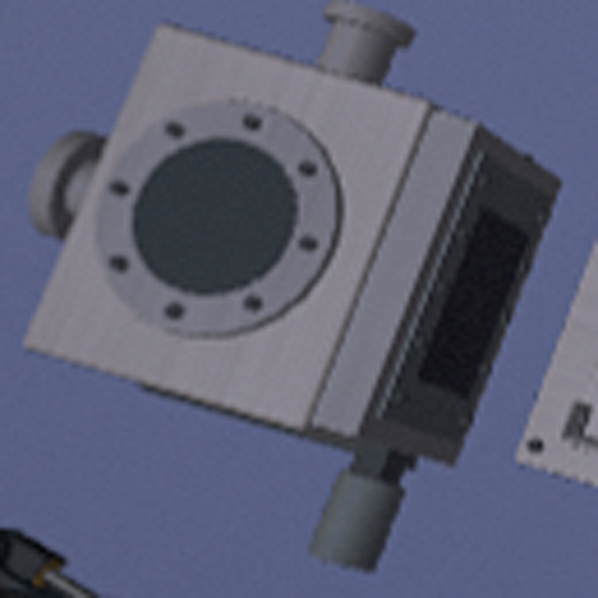

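```bash
cat > fitn.py <<'E'
from h import *
D=lambda x,y:crop2px((x,y),(130,220),7)
E1=lambda x,y:crop2px((x,y),(140,230),10)
S=lambda x,y:crop2px((x,y),(305,395),5.5)
obs=[("top","b-+",D(163,80)),("top","b++",D(547,193)),("top","b+-",D(437,513)),("top","b--",D(45,398)),
("top","c-+",D(152,50)),("top","c++",D(586,178)),("top","c+-",D(458,552)),("top","c--",D(16,417)),
("top","s-+",E1(160,45)),("top","s++",E1(573,160)),("top","s+-",E1(437,575)),("top","s--",E1(25,462)),
("side","b++",S(203,42)),("side","b+-",S(667,158)),("side","c++",S(177,10)),("side","c+-",S(714,145)),
("side","s++",S(219,79)),("side","s+-",S(633,197))]
def model(p):
    x,y,yaw,zb,zs,bx,by,cx,cy,sx,sy=p;m={}
    for a in(-1,1):
        for b in(-1,1):
            k="-+"[a>0]+"-+"[b>0];P=np.array([a,b,1])
            m["b"+k]=Rz(yaw)@(P*[bx,by,0])+[x,y,zb]
            m["c"+k]=Rz(yaw)@(P*[cx,cy,0])+[x,y,zb]
            m["s"+k]=Rz(yaw)@(P*[sx,sy,0])+[x,y,zs]
    return m
x,r=fit(obs,[500,260,np.radians(-106),10,30,80,80,90,90,62,62],model)
print(np.round(x,1),np.degrees(x[2]))
for o,e in zip(obs,r):print(o[0],o[1],e.round(2))
E
python3 fitn.py
```

```text
[472.1 311.6  -1.8  10.2  29.3  89.3  72.3  99.5  84.2  63.2  63.9] -102.39336283162051
top b-+ [-0.21  0.14]
top b++ [0.42 0.34]
top b+- [0.13 0.47]
top b-- [-0.32 -0.04]
top c-+ [-0.42 -0.16]
top c++ [-0.67 -0.29]
top c+- [-0.96 -0.26]
top c-- [-0.82  0.1 ]
top s-+ [2.21 0.73]
top s++ [0.71 0.96]
top s+- [-0.17  0.41]
top s-- [ 0.61 -0.4 ]
side b++ [0.27 0.43]
side b+- [0.17 0.62]
side c++ [-0.03 -0.09]
side c+- [-0.22 -0.23]
side s++ [-1.85  0.08]
side s+- [-0.15 -1.74]
```

```bash
python3 - <<'E'
s=open('fitn.py').read()
s=s.replace('E1(160,45)','E1(182,46)').replace('E1(573,160)','E1(583,163)').replace('E1(437,575)','E1(441,577)').replace('E1(25,462)','E1(33,467)')
s=s.replace('sx,sy=p','sx,sy,ox,oy=p').replace('(P*[sx,sy,0])','(P*[sx,sy,0]+[ox,oy,0])').replace('62,62]','62,62,0,0]')
open('fitn.py','w').write(s+"print(Rz(x[2])@[x[-2],x[-1],0]+[x[0],x[1],0])\n")
E
python3 fitn.py
```

```text
[472.3 310.7  -1.8   9.8  27.1  89.1  72.3  99.3  84.2  63.7  64.   -0.8
  -0.8] -102.46486375487548
top b-+ [0.25 0.11]
top b++ [0.7  0.33]
top b+- [0.35 0.47]
top b-- [ 0.09 -0.06]
top c-+ [ 0.06 -0.18]
top c++ [-0.41 -0.29]
top c+- [-0.76 -0.27]
top c-- [-0.4   0.06]
top s-+ [0.12 0.84]
top s++ [0.03 0.99]
top s+- [-0.3   0.55]
top s-- [-0.13 -0.69]
side b++ [0.21 0.19]
side b+- [0.09 0.46]
side c++ [-0.07 -0.3 ]
side c+- [-0.32 -0.36]
side s++ [-1.54  0.69]
side s+- [ 0.15 -1.03]
[471.65329866 311.67030128   0.        ]
```

```bash
cat >> h.py <<'E'
def ray(n,px,z):
    T=CP[n]["pose"]
    f=lambda q:proj(n,[q[0],q[1],z])[0]-px
    return least_squares(f,[500,0]).x
E
python3 - <<'E'
from h import *
for k,n,p,z in [("rodfoot","side",(243,318),20),("clampend","top",(272,207),250),("clampend_s","side",(292,219),250),("burette bottom","side",(289,287),65),("rodtop","top",(266,145),370),("bottle cap","top",(338,210),155),("bottle base s","side",(304,263),10),("nipple top","top",(377,293),100),("jar top","top",(227,257),75),("wrench a","top",(275,257),10),("wrench b","top",(265,314),10),
 ("lockfaceTL","top",(20+415/3.4,170+170/3.4),0),("lockfaceBR","top",(20+335/3.4,170+375/3.4),0)]:
    print(k,ray(n,p,z).round())
E
```

```text
rodfoot [729.  32.]
clampend [601.  -2.]
clampend_s [627.  14.]
burette bottom [643. -17.]
rodtop [723.  13.]
bottle cap [ 630. -174.]
bottle base s [ 631. -162.]
nipple top [ 413. -300.]
jar top [489. 136.]
wrench a [509.   4.]
wrench b [337.  18.]
lockfaceTL [596. 424.]
lockfaceBR [406. 468.]
```

>>> drive_tool:
  motion:
    - [[0.0086, -0.0247, 0.002], [0, 0, -0.0762]]
    - [[0.0086, -0.0247, 0.002], [0, 0, -0.0762]]
    - [[0.0086, -0.0247, 0.002], [0, 0, -0.0762]]
    - [[0.0086, -0.0247, 0.002], [0, 0, -0.0762]]
    - [[0.0086, -0.0247, 0.002], [0, 0, -0.0762]]
    - [[0.0086, -0.0247, 0.002], [0, 0, -0.0762]]
    - [[0.0086, -0.0247, 0.002], [0, 0, -0.0762]]
    - [[0.0086, -0.0247, 0.002], [0, 0, -0.0762]]
    - [[0.0086, -0.0247, 0.002], [0, 0, -0.0762]]
    - [[0.0086, -0.0247, 0.002], [0, 0, -0.0762]]
  claw: 1

```text
time_s: 0.93
ee_pos: [344.2, 265.4, 233.8]
ee_rot: [180.0, 0.0, 19.5]
force: [0.5, -0.3, 0.8]
gripper_width: 91.2
```

>>> drive_tool:
  motion:
    - [[0.0086, -0.0247, 0], [0, 0, -0.0762]]
    - [[0.0086, -0.0247, 0], [0, 0, -0.0762]]
    - [[0.0086, -0.0247, 0], [0, 0, -0.0762]]
    - [[0.0086, -0.0247, 0], [0, 0, -0.0762]]
    - [[0.0086, -0.0247, 0], [0, 0, -0.0762]]
    - [[0.0086, -0.0247, 0], [0, 0, -0.0762]]
    - [[0.0086, -0.0247, 0], [0, 0, -0.0762]]
    - [[0.0086, -0.0247, 0], [0, 0, -0.0762]]
    - [[0.0086, -0.0247, 0], [0, 0, -0.0762]]
    - [[0.0086, -0.0247, 0], [0, 0, -0.0762]]

```text
time_s: 1.77
ee_pos: [430.2, 18.4, 233.7]
ee_rot: [180.0, 0.0, -24.2]
force: [1.6, 0.3, -0.4]
gripper_width: 90.8
```

>>> drive_tool:
  motion:
    - [[0.0086, -0.0247, 0], [0, 0, -0.0762]]
    - [[0.0086, -0.0247, 0], [0, 0, -0.0762]]
    - [[0.0086, -0.0247, 0], [0, 0, -0.0762]]
    - [[0.0086, -0.0247, 0], [0, 0, -0.0762]]
    - [[0.0086, -0.0247, 0], [0, 0, -0.0762]]
    - [[0.0086, -0.0247, 0], [0, 0, -0.0762]]
    - [[0.0086, -0.0247, 0], [0, 0, -0.0762]]
    - [[0.0086, -0.0247, 0], [0, 0, -0.0762]]
    - [[0.0086, -0.0247, 0], [0, 0, -0.0762]]
    - [[0.0086, -0.0247, 0], [0, 0, -0.0762]]

```text
time_s: 2.6
ee_pos: [516.2, -228.4, 233.4]
ee_rot: [180.0, 0.0, -67.9]
force: [0.8, -0.1, -0.0]
gripper_width: 91.2
```

>>> drive_tool:
  motion:
    - [[0, 0, -0.01], [0, 0, 0]]
    - [[0, 0, -0.01], [0, 0, 0]]
    - [[0, 0, -0.01], [0, 0, 0]]
    - [[0, 0, -0.01], [0, 0, 0]]
    - [[0, 0, -0.01], [0, 0, 0]]
    - [[0, 0, -0.01], [0, 0, 0]]
    - [[0, 0, -0.01], [0, 0, 0]]
    - [[0, 0, -0.01], [0, 0, 0]]
    - [[0, 0, -0.005], [0, 0, 0]]
    - [[0, 0, 0], [0, 0, 0]]

```text
time_s: 3.43
ee_pos: [515.5, -226.8, 147.4]
ee_rot: [179.9, 0.1, -67.7]
force: [-0.9, -0.2, -0.3]
gripper_width: 91.5
```

```bash
python3 - <<'E'
from h import *
for n,o in (("side",(300,150)),("top",(290,190))):
    im=env.grab_frame(n)[:,:,::-1]
    cv2.imwrite(f"pics/g_{n}.png",cv2.resize(im[o[1]:o[1]+140,o[0]:o[0]+140],None,fx=4,fy=4,interpolation=cv2.INTER_CUBIC))
E
python3 -c "
import cv2,numpy as np
cv2.imwrite('pics/g.png',np.hstack([cv2.resize(cv2.imread(f'pics/g_{n}.png'),(400,400)) for n in('side','top')]))"
```

```text
(no output)
```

View pics/g.png

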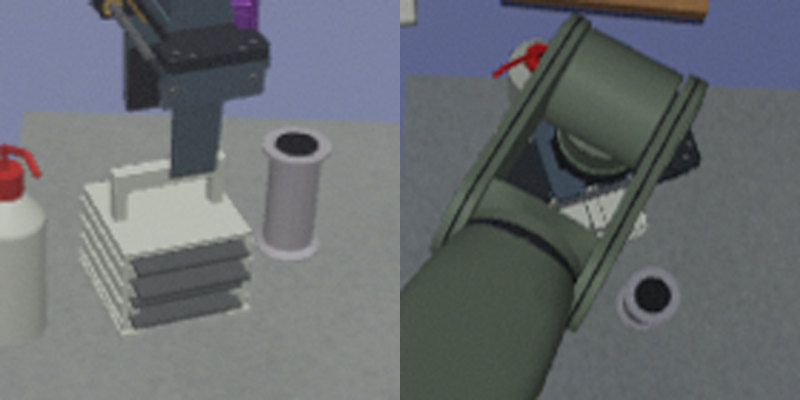

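```bash
python3 - <<'E'
from h import *
a=np.radians(-67.7);c=np.array([515.5,-226.8,147.4])
f=c-50*np.array([np.cos(a),np.sin(a),0])
y=np.array([-np.sin(a),np.cos(a),0])
for p in (f+16*y,f-16*y): print((proj("side",p)[0]-[300,150])*400/140)
print((proj("side",[516,-228.6,125])[0]-[300,150])*400/140)
E
```

```text
[171.9638541  175.30442568]
[212.69533891 168.18771519]
[167.17467811 160.19243279]
```

>>> drive_tool:
  motion:
    - [[0, 0, -0.008], [0, 0, 0]]
    - [[0, 0, -0.008], [0, 0, 0]]
    - [[0, 0, -0.008], [0, 0, 0]]
    - [[0, 0, -0.008], [0, 0, 0]]
    - [[0, 0, -0.008], [0, 0, 0]]
    - [[0, 0, -0.006], [0, 0, 0]]
    - [[0, 0, -0.005], [0, 0, 0]]
    - [[0, 0, 0], [0, 0, 0]]
    - [[0, 0, 0], [0, 0, 0]]
    - [[0, 0, 0], [0, 0, 0]]

```text
time_s: 4.37
ee_pos: [516.6, -227.4, 98.2]
ee_rot: [-180.0, -0.0, -67.7]
force: [0.4, 0.5, 0.5]
gripper_width: 91.3
```

>>> drive_tool:
  motion:
    - [[0, 0, 0], [0, 0, 0]]
    - [[0, 0, 0], [0, 0, 0]]
    - [[0, 0, 0], [0, 0, 0]]
    - [[0, 0, 0], [0, 0, 0]]
    - [[0, 0, 0], [0, 0, 0]]
    - [[0, 0, 0], [0, 0, 0]]
    - [[0, 0, 0], [0, 0, 0]]
    - [[0, 0, 0], [0, 0, 0]]
    - [[0, 0, 0], [0, 0, 0]]
    - [[0, 0, 0], [0, 0, 0]]
  claw: 0
  force: 55

```text
time_s: 5.2
ee_pos: [516.2, -227.2, 98.0]
ee_rot: [180.0, 0.0, -67.7]
force: [0.4, -0.7, 0.0]
gripper_width: 27.5
```

Still closing; wait once more.

>>> drive_tool:
  motion:
    - [[0, 0, 0], [0, 0, 0]]
    - [[0, 0, 0], [0, 0, 0]]
    - [[0, 0, 0], [0, 0, 0]]
    - [[0, 0, 0], [0, 0, 0]]
    - [[0, 0, 0], [0, 0, 0]]
    - [[0, 0, 0], [0, 0, 0]]
    - [[0, 0, 0], [0, 0, 0]]
    - [[0, 0, 0], [0, 0, 0]]
    - [[0, 0, 0], [0, 0, 0]]
    - [[0, 0, 0], [0, 0, 0]]

```text
time_s: 6.03
ee_pos: [516.5, -227.5, 98.0]
ee_rot: [-180.0, -0.0, -67.7]
force: [1.3, -4.4, -2.1]
gripper_width: 12.0
```

Gripped at 12 mm, the bar's thickness. Lift gently.

>>> drive_tool:
  motion:
    - [[0, 0, 0.002], [0, 0, 0]]
    - [[0, 0, 0.004], [0, 0, 0]]
    - [[0, 0, 0.006], [0, 0, 0]]
    - [[0, 0, 0.008], [0, 0, 0]]
    - [[0, 0, 0.01], [0, 0, 0]]
    - [[0, 0, 0.012], [0, 0, 0]]
    - [[0, 0, 0.012], [0, 0, 0]]
    - [[0, 0, 0.012], [0, 0, 0]]
    - [[0, 0, 0.012], [0, 0, 0]]
    - [[0, 0, 0.012], [0, 0, 0]]

```text
time_s: 6.87
ee_pos: [516.1, -227.0, 189.4]
ee_rot: [-180.0, -0.0, -67.7]
force: [0.2, -1.0, -7.9]
gripper_width: 11.6
```

>>> drive_tool:
  motion:
    - [[-0.002, 0.002, 0.01], [0, 0, 0]]
    - [[-0.004, 0.004, 0.01], [0, 0, 0]]
    - [[-0.006, 0.006, 0.008], [0, 0, 0]]
    - [[-0.008, 0.008, 0.008], [0, 0, 0]]
    - [[-0.008, 0.01, 0.006], [0, 0, 0]]
    - [[-0.008, 0.01, 0.004], [0, 0, 0]]
    - [[-0.006, 0.008, 0.002], [0, 0, 0]]
    - [[-0.005, 0.006, 0.001], [0, 0, 0]]
    - [[-0.002, 0.004, 0.001], [0, 0, 0]]
    - [[-0.001, 0.002, 0], [0, 0, 0]]

```text
time_s: 7.7
ee_pos: [465.8, -166.5, 238.0]
ee_rot: [-180.0, -0.0, -67.6]
force: [0.5, -1.3, -7.0]
gripper_width: 11.7
```

```bash
python3 - <<'E'
from h import *
n="side";im=env.grab_frame(n)[:,:,::-1]
cv2.imwrite("pics/l1.png",cv2.resize(im[80:330,280:600],None,fx=2.4,fy=2.4,interpolation=cv2.INTER_CUBIC))
s=env.state();print(s['ee_pos'],s['ee_rot'],s['force'],s['torque'],s['qpos'],s['gripper_width'])
E
```

```text
[ 465.8933101  -166.46634578  237.90906392] [ 1.79999661e+02  1.60841497e-02 -6.76366616e+01] [ 0.37545356 -0.51685569 -7.88700682] [-0.07837216  0.11963578 -0.03601032] [-2.10018108e+01  1.01681039e+01  9.73034325e+01  1.20139382e-02
  7.25397544e+01  4.66312449e+01] 11.330239783642684
```

View pics/l1.png

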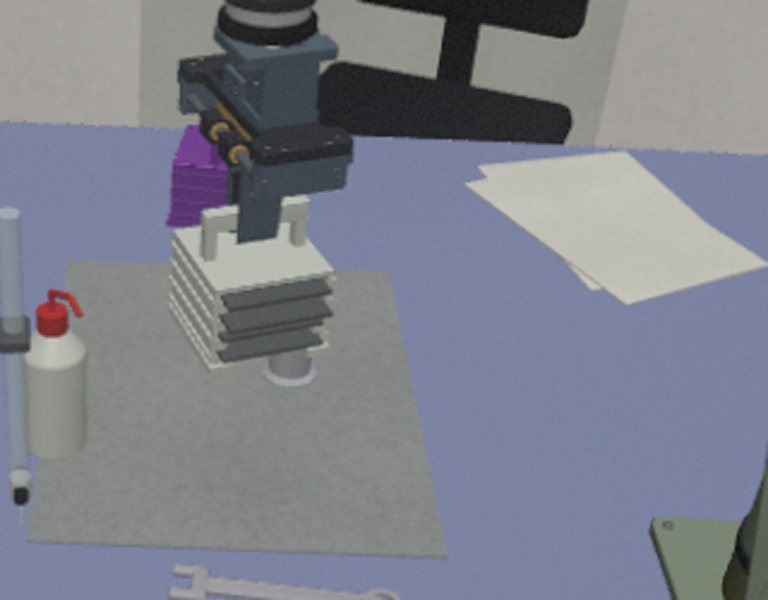

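>>> drive_tool:
  motion:
    - [[0, 0, 0.003], [0.0092, 0.0038, 0]]
    - [[0, 0, 0.003], [0.0185, 0.0076, 0]]
    - [[0, 0, 0.003], [0.0277, 0.0114, 0]]
    - [[0, 0, 0.003], [0.0323, 0.0133, 0]]
    - [[0, 0, 0.003], [0.0323, 0.0133, 0]]
    - [[0, 0, 0.003], [0.0323, 0.0133, 0]]
    - [[0, 0, 0.003], [0.0323, 0.0133, 0]]
    - [[0, 0, 0.003], [0.0323, 0.0133, 0]]
    - [[0, 0, 0.003], [0.0323, 0.0133, 0]]
    - [[0, 0, 0.003], [0.0323, 0.0133, 0]]

```text
time_s: 8.58
ee_pos: [467.3, -168.9, 268.1]
ee_rot: [-180.0, 17.4, -67.7]
force: [0.8, -0.1, -7.4]
gripper_width: 11.4
```

>>> drive_tool:
  motion:
    - [[0, 0, 0], [0.0323, 0.0133, 0]]
    - [[0, 0, 0], [0.0323, 0.0133, 0]]
    - [[0, 0, 0], [0.0323, 0.0133, 0]]
    - [[0, 0, 0], [0.0323, 0.0133, 0]]
    - [[0, 0, 0], [0.0323, 0.0133, 0]]
    - [[0, 0, 0], [0.0323, 0.0133, 0]]
    - [[0, 0, 0], [0.0323, 0.0133, 0]]
    - [[0, 0, 0], [0.0277, 0.0114, 0]]
    - [[0, 0, 0], [0.0185, 0.0076, 0]]
    - [[0, 0, 0], [0.0092, 0.0038, 0]]

```text
time_s: 9.42
ee_pos: [466.9, -168.5, 267.2]
ee_rot: [180.0, 34.9, -67.7]
force: [-0.1, 0.2, -6.9]
gripper_width: 11.4
```

>>> drive_tool:
  motion:
    - [[0, 0, 0], [0, 0, 0]]
    - [[0, 0, 0], [0, 0, 0]]
    - [[0, 0, 0], [0, 0, 0]]
    - [[0, 0, 0], [0, 0, 0]]
    - [[0, 0, 0], [0, 0, 0]]
    - [[0, 0, 0], [0, 0, 0]]
    - [[0, 0, 0], [0, 0, 0]]
    - [[0, 0, 0], [0, 0, 0]]
    - [[0, 0, 0], [0, 0, 0]]
    - [[0, 0, 0], [0, 0, 0]]

```text
time_s: 10.25
ee_pos: [466.2, -167.2, 268.0]
ee_rot: [180.0, 34.9, -67.7]
force: [-0.2, -0.3, -6.7]
gripper_width: 12.2
```

```bash
python3 - <<'E'
from h import *
n="side";im=env.grab_frame(n)[:,:,::-1]
cv2.imwrite("pics/t1.png",cv2.resize(im[30:280,260:580],None,fx=2.4,fy=2.4,interpolation=cv2.INTER_CUBIC))
s=env.state();print(s['ee_pos'],s['ee_rot'],s['force'],s['torque'],s['qpos'],s['gripper_width'])
E
```

```text
[ 466.26240268 -167.25364219  267.95440036] [179.96862396  34.87899254 -67.67627902] [-1.0808435  -0.73286726 -7.69780164] [-1.26279447 -0.35035528 -0.05753572] [-33.61594868  24.44590944  81.05496975  19.22281036 103.7427866
  33.7428027 ] 11.484012479889415
```

View pics/t1.png

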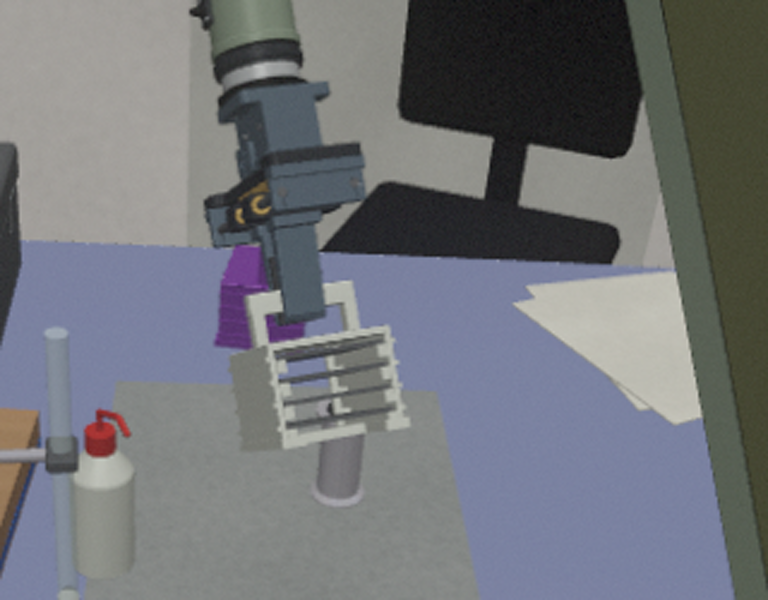

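>>> drive_tool:
  motion:
    - [[0, 0, 0], [0, 0, 0]]
    - [[0, 0, 0], [0, 0, 0]]
    - [[0, 0, 0], [0, 0, 0]]
    - [[0, 0, 0], [0, 0, 0]]
    - [[0, 0, 0], [-0.0092, -0.0038, 0]]
    - [[0, 0, 0], [-0.0185, -0.0076, 0]]
    - [[0, 0, 0], [-0.0277, -0.0114, 0]]
    - [[0, 0, 0], [-0.0323, -0.0133, 0]]
    - [[0, 0, 0], [-0.0323, -0.0133, 0]]
    - [[0, 0, 0], [-0.0323, -0.0133, 0]]

```text
time_s: 11.13
ee_pos: [466.0, -166.8, 268.5]
ee_rot: [180.0, 25.3, -67.6]
force: [-0.5, -0.3, -7.6]
gripper_width: 11.8
```

>>> drive_tool:
  motion:
    - [[0, 0, 0], [-0.0323, -0.0133, 0]]
    - [[0, 0, 0], [-0.0323, -0.0133, 0]]
    - [[0, 0, 0], [-0.0323, -0.0133, 0]]
    - [[0, 0, 0], [-0.0323, -0.0133, 0]]
    - [[0, 0, 0], [-0.0323, -0.0133, 0]]
    - [[0, 0, 0], [-0.0323, -0.0133, 0]]
    - [[0, 0, 0], [-0.0323, -0.0133, 0]]
    - [[0, 0, 0], [-0.0323, -0.0133, 0]]
    - [[0, 0, 0], [-0.0323, -0.0133, 0]]
    - [[0, 0, 0], [-0.0323, -0.0133, 0]]

```text
time_s: 11.97
ee_pos: [465.0, -165.9, 268.3]
ee_rot: [180.0, 5.5, -67.7]
force: [-0.1, 0.4, -7.0]
gripper_width: 11.5
```

>>> drive_tool:
  motion:
    - [[0, 0, 0], [-0.0323, -0.0133, 0]]
    - [[0, 0, 0], [-0.0277, -0.0114, 0]]
    - [[0, 0, 0], [-0.0185, -0.0076, 0]]
    - [[0, 0, 0], [-0.0092, -0.0038, 0]]
    - [[0, 0, 0], [0, 0, 0]]
    - [[0, 0, 0], [0, 0, 0]]
    - [[0, 0, 0], [0, 0, 0]]
    - [[0, 0, 0], [0, 0, 0]]
    - [[0, 0, 0], [0, 0, 0]]
    - [[0, 0, 0], [0, 0, 0]]

```text
time_s: 12.8
ee_pos: [466.3, -167.4, 267.8]
ee_rot: [180.0, 0.0, -67.7]
force: [-0.0, -0.2, -7.4]
gripper_width: 12.0
```

```bash
python3 - <<'E'
from h import *
n="side";im=env.grab_frame(n)[:,:,::-1]
cv2.imwrite("pics/t2.png",cv2.resize(im[60:260,300:460],None,fx=3.7,fy=3,interpolation=cv2.INTER_CUBIC))
s=env.state();print(s['time_s'],s['ee_pos'],s['ee_rot'],s['force'],s['torque'],s['qpos'],s['gripper_width'])
E
```

```text
12.85 [ 466.29574451 -167.41240895  267.84951583] [ 1.79988781e+02  9.96048055e-03 -6.76825855e+01] [ 0.51107754 -0.19565176 -6.42643783] [-0.09944345  0.16215587 -0.06279386] [-2.10792084e+01  9.28539786e+00  9.40689260e+01 -4.83313766e-04
  7.66606711e+01  4.66034877e+01] 11.739141896777927
```

View pics/t2.png

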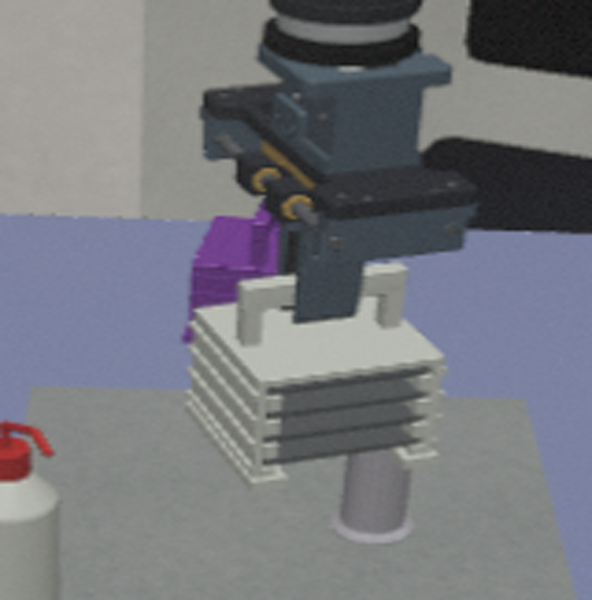

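>>> drive_tool:
  motion:
    - [[-0.0013, 0.003, 0], [0, 0, -0.0152]]
    - [[-0.0013, 0.006, 0], [0, 0, -0.0152]]
    - [[-0.0013, 0.009, 0], [0, 0, -0.0152]]
    - [[-0.0013, 0.012, 0], [0, 0, -0.0152]]
    - [[-0.0013, 0.014, 0], [0, 0, -0.0152]]
    - [[-0.0013, 0.014, 0], [0, 0, -0.0152]]
    - [[-0.0013, 0.014, 0], [0, 0, -0.0152]]
    - [[-0.0013, 0.014, 0], [0, 0, -0.0152]]
    - [[-0.0013, 0.014, 0], [0, 0, -0.0152]]
    - [[-0.0013, 0.014, 0], [0, 0, -0.0152]]

```text
time_s: 13.68
ee_pos: [452.9, -52.4, 268.1]
ee_rot: [-180.0, 0.0, -76.5]
force: [0.4, 0.4, -8.2]
gripper_width: 11.7
```

>>> drive_tool:
  motion:
    - [[-0.0013, 0.014, 0], [0, 0, -0.0152]]
    - [[-0.0013, 0.014, 0], [0, 0, -0.0152]]
    - [[-0.0013, 0.014, 0], [0, 0, -0.0152]]
    - [[-0.0013, 0.014, 0], [0, 0, -0.0152]]
    - [[-0.0013, 0.014, 0], [0, 0, -0.0152]]
    - [[-0.0013, 0.014, 0], [0, 0, -0.0152]]
    - [[-0.0013, 0.014, 0], [0, 0, -0.0152]]
    - [[-0.0013, 0.014, 0], [0, 0, -0.0152]]
    - [[-0.0013, 0.014, 0], [0, 0, -0.0152]]
    - [[-0.0013, 0.014, 0], [0, 0, -0.0152]]

```text
time_s: 14.52
ee_pos: [439.9, 87.6, 268.1]
ee_rot: [-180.0, 0.0, -85.2]
force: [0.2, 0.1, -6.7]
gripper_width: 11.9
```

>>> drive_tool:
  motion:
    - [[0.0016, 0.014, 0], [0, 0, -0.0152]]
    - [[0.0016, 0.014, 0], [0, 0, -0.0152]]
    - [[0.0016, 0.014, 0], [0, 0, -0.0152]]
    - [[0.0016, 0.014, 0], [0, 0, -0.0152]]
    - [[0.0016, 0.014, 0], [0, 0, -0.0152]]
    - [[0.0016, 0.014, 0], [0, 0, -0.0152]]
    - [[0.0016, 0.014, 0], [0, 0, -0.0152]]
    - [[0.0016, 0.014, 0], [0, 0, -0.0152]]
    - [[0.0016, 0.014, 0], [0, 0, -0.0152]]
    - [[0.0016, 0.014, 0], [0, 0, -0.0152]]

```text
time_s: 15.35
ee_pos: [456.1, 227.5, 268.0]
ee_rot: [180.0, -0.0, -93.9]
force: [-0.1, -0.1, -7.3]
gripper_width: 11.7
```

>>> drive_tool:
  motion:
    - [[0.0016, 0.014, 0], [0, 0, -0.0148]]
    - [[0.0016, 0.014, 0], [0, 0, -0.0148]]
    - [[0.0016, 0.013, 0], [0, 0, -0.0148]]
    - [[0.0016, 0.012, 0], [0, 0, -0.0148]]
    - [[0.0016, 0.01, 0], [0, 0, -0.0148]]
    - [[0.0016, 0.008, 0], [0, 0, -0.0148]]
    - [[0.0016, 0.006, 0], [0, 0, -0.0148]]
    - [[0.0016, 0.004, 0], [0, 0, -0.0148]]
    - [[0.0016, 0.002, 0], [0, 0, -0.0148]]
    - [[0.0016, 0.0005, 0], [0, 0, -0.0148]]

```text
time_s: 16.18
ee_pos: [472.3, 310.4, 267.9]
ee_rot: [180.0, -0.0, -102.3]
force: [-0.0, -0.5, -7.9]
gripper_width: 11.5
```

>>> drive_tool:
  motion:
    - [[0, 0, -0.005], [0, 0, 0]]
    - [[0, 0, -0.01], [0, 0, 0]]
    - [[0, 0, -0.014], [0, 0, 0]]
    - [[0, 0, -0.014], [0, 0, 0]]
    - [[0, 0, -0.014], [0, 0, 0]]
    - [[0, 0, -0.012], [0, 0, 0]]
    - [[0, 0, -0.008], [0, 0, 0]]
    - [[0, 0, -0.005], [0, 0, 0]]
    - [[0, 0, -0.003], [0, 0, 0]]
    - [[0, 0, 0], [0, 0, 0]]

```text
time_s: 17.02
ee_pos: [472.1, 310.0, 182.5]
ee_rot: [180.0, -0.0, -102.3]
force: [0.2, 0.2, -7.0]
gripper_width: 11.3
```

```bash
python3 - <<'E'
from h import *
for n in("side","top"):
    im=env.grab_frame(n)[:,:,::-1]
    cv2.imwrite(f"pics/n_{n}.png",im)
s=env.state();print(s['time_s'],s['ee_pos'],s['ee_rot'],s['force'],s['torque'],s['qpos'],s['gripper_width'])
E
```

```text
17.1167 [472.63109738 310.41729465 183.52363632] [-1.79951017e+02  4.19827245e-02 -1.02278607e+02] [-0.64600808 -0.06294663 -7.53312567] [-0.02332431  0.14985696 -0.00684223] [ 3.21335395e+01  1.86150207e+01  9.37468083e+01 -4.64076934e-03
  6.75738011e+01  1.34413933e+02] 11.639833061082653
```

View pics/n_side.png

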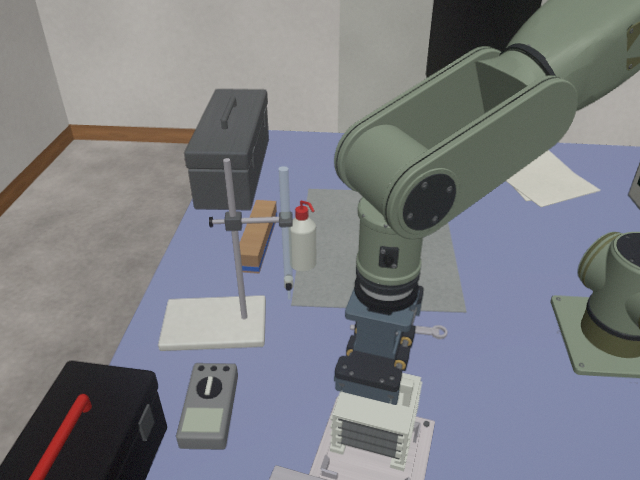

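View pics/n_top.png

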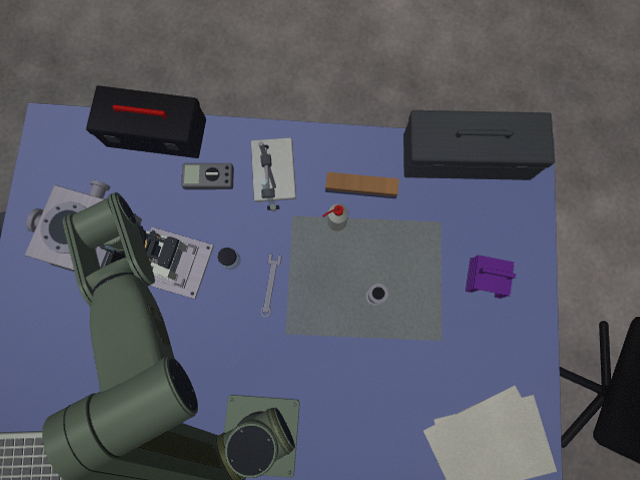

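```bash
python3 - <<'E'
from h import *
s=cv2.imread("pics/n_side.png");t=cv2.imread("pics/n_top.png")
cv2.imwrite("pics/m1.png",cv2.resize(s[365:480,305:440],None,fx=5,fy=5,interpolation=cv2.INTER_CUBIC))
cv2.imwrite("pics/m2.png",cv2.resize(t[220:305,130:215],None,fx=7,fy=7,interpolation=cv2.INTER_CUBIC))
E
```

```text
(no output)
```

View pics/m1.png

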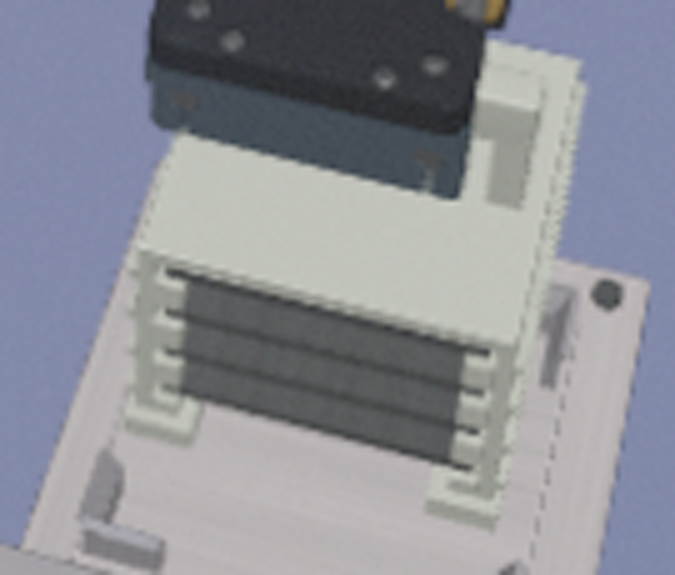

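View pics/m2.png

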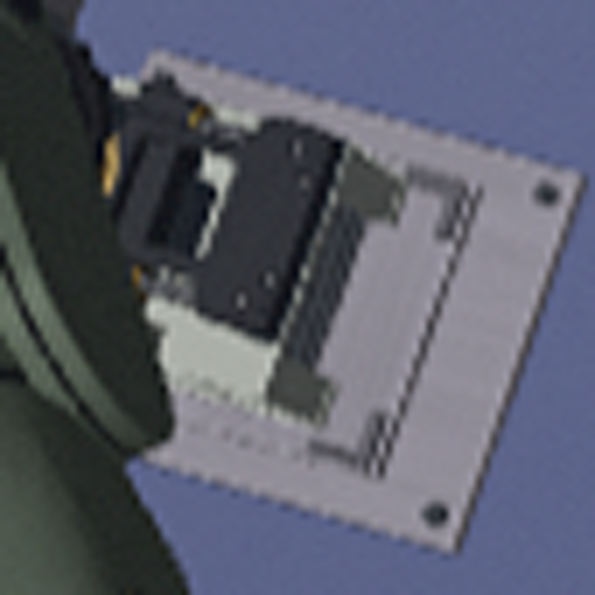

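```bash
cat > pm.py <<'E'
from h import *
def show(x,y,yaw,z0):
    a=np.radians(yaw)
    for k,p in {"f-+":(-52,54,0),"f--":(-52,-54,0),"f-+in":(-52,54,8),"h--":(-6,-46,125),"h+-":(6,-46,125),"d-+":(-48,51,82),"d--":(-48,-51,82),"d+-":(50,-51,82),"f++":(52,54,0),"d++":(50,51,82),"f+-":(52,-54,0)}.items():
        P=Rz(a)@p+[x,y,z0]
        print(k,((proj("side",P)[0]-[305,365]+.5)*5-.5).round(),((proj("top",P)[0]-[130,220]+.5)*7-.5).round())
show(472.5,310.3,-102.35,84.5)
E
python3 pm.py
```

```text
f-+ [117. 426.] [176. 108.]
f-- [488. 527.] [ 83. 357.]
f-+in [117. 410.] [169. 104.]
h-- [533. 105.] [ 90. 324.]
h+- [541.  71.] [120. 333.]
d-+ [133. 242.] [115.  75.]
d-- [507. 338.] [ 21. 323.]
d+- [571.  57.] [261. 394.]
f++ [213. 146.] [413. 178.]
d++ [229. -23.] [352. 144.]
f+- [554. 230.] [324. 429.]
```

```bash
python3 - <<'E'
from h import *
s=cv2.imread("pics/n_side.png");t=cv2.imread("pics/n_top.png")
cv2.imwrite("pics/m3.png",cv2.resize(s[410:475,325:410],None,fx=9,fy=9,interpolation=cv2.INTER_CUBIC))
cv2.imwrite("pics/m4.png",cv2.resize(t[235:285,145:205],None,fx=12,fy=12,interpolation=cv2.INTER_CUBIC))
E
```

```text
(no output)
```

View pics/m3.png

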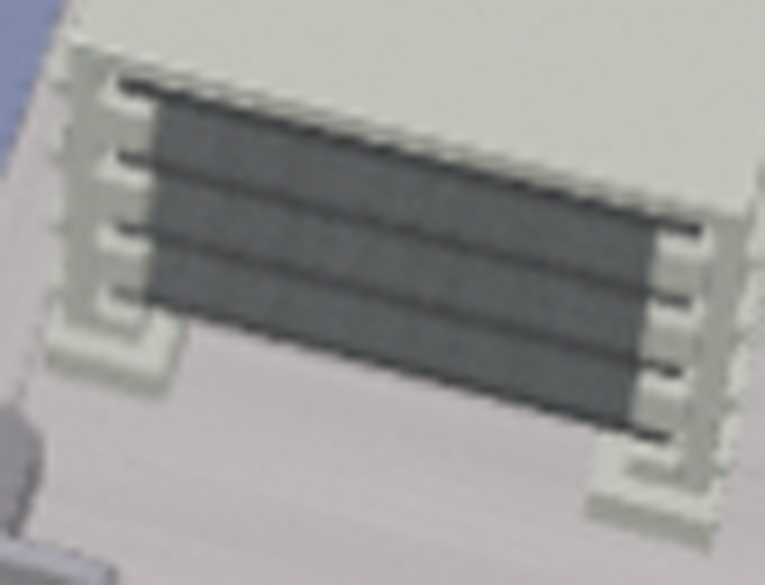

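View pics/m4.png

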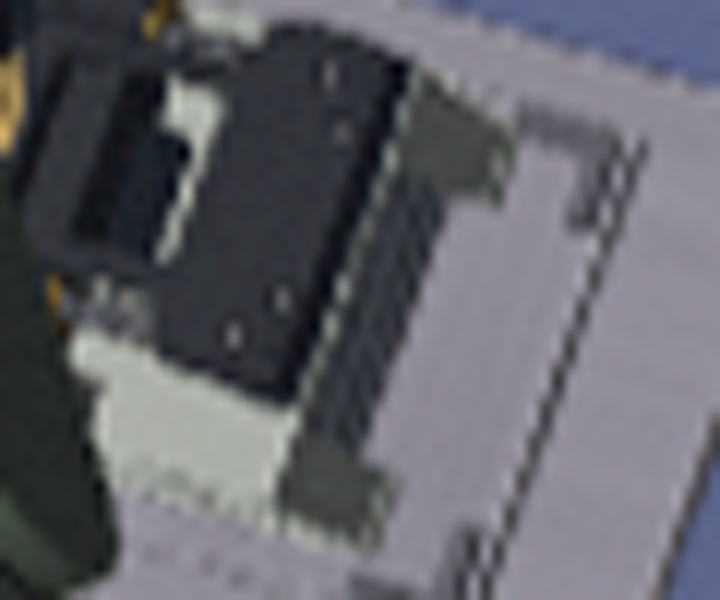

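```bash
cat > fit2.py <<'E'
from h import *
S=lambda x,y:crop2px((x,y),(325,410),9)
T=lambda x,y:crop2px((x,y),(145,235),12)
obs=[("side","f-+",S(45,368)),("side","f--",S(712,552)),("side","d-+",S(66,42)),("side","d--",S(745,215)),
("top","f++",T(515,140)),("top","f+-",T(378,552)),("top","d+-",T(277,512)),("top","d++",T(415,75))]
def model(p):
    x,y,yaw,z=p;m={}
    for a in(-1,1):
        for b in(-1,1):
            k="-+"[a>0]+"-+"[b>0]
            m["d"+k]=Rz(yaw)@[50 if a>0 else -48,51*b,82]+[x,y,z]
            m["f"+k]=Rz(yaw)@[52*a,53.5*b,0]+[x,y,z]
    return m
x,r=fit(obs,[472,310,np.radians(-102),85],model)
print(np.round(x,1),np.degrees(x[2]))
for o,e in zip(obs,r):print(o[0],o[1],e.round(2))
E
python3 fit2.py
```

```text
[470.7 311.   -1.8  83.4] -102.09732669122886
side f-+ [-0.03  0.56]
side f-- [-0.51 -0.1 ]
side d-+ [ 0.76 -0.04]
side d-- [ 0.07 -0.27]
top f++ [ 0.81 -0.48]
top f+- [-0.27  0.7 ]
top d+- [-0.85 -0.68]
top d++ [ 0.38 -0.01]
```

>>> drive_tool:
  motion:
    - [[0.0003, 0, -0.003], [0, 0, 0]]
    - [[0.0003, 0, -0.004], [0, 0, 0]]
    - [[0.0002, 0, -0.005], [0, 0, 0]]
    - [[0.0002, 0, -0.005], [0, 0, 0]]
    - [[0, 0, -0.005], [0, 0, 0]]
    - [[0, 0, -0.004], [0, 0, 0]]
    - [[0, 0, -0.003], [0, 0, 0]]
    - [[0, 0, -0.003], [0, 0, 0]]
    - [[0, 0, 0], [0, 0, 0]]
    - [[0, 0, 0], [0, 0, 0]]

```text
time_s: 17.95
ee_pos: [473.2, 310.3, 150.8]
ee_rot: [180.0, -0.0, -102.3]
force: [0.3, 0.3, -7.6]
gripper_width: 11.5
```

```bash
python3 - <<'E'
from h import *
s=env.grab_frame("side")[:,:,::-1];t=env.grab_frame("top")[:,:,::-1]
cv2.imwrite("pics/o3.png",cv2.resize(s[395:480,310:440],None,fx=6,fy=6,interpolation=cv2.INTER_CUBIC))
cv2.imwrite("pics/o4.png",cv2.resize(t[235:290,140:205],None,fx=11,fy=11,interpolation=cv2.INTER_CUBIC)[:600])
s=env.state();print(s['time_s'],s['ee_pos'],s['ee_rot'],s['force'])
E
```

```text
18.05 [473.48310505 310.40374144 151.24388496] [-1.79971802e+02  2.20714208e-02 -1.02271556e+02] [-0.04370692  0.1575794  -7.15641631]
```

View pics/o3.png

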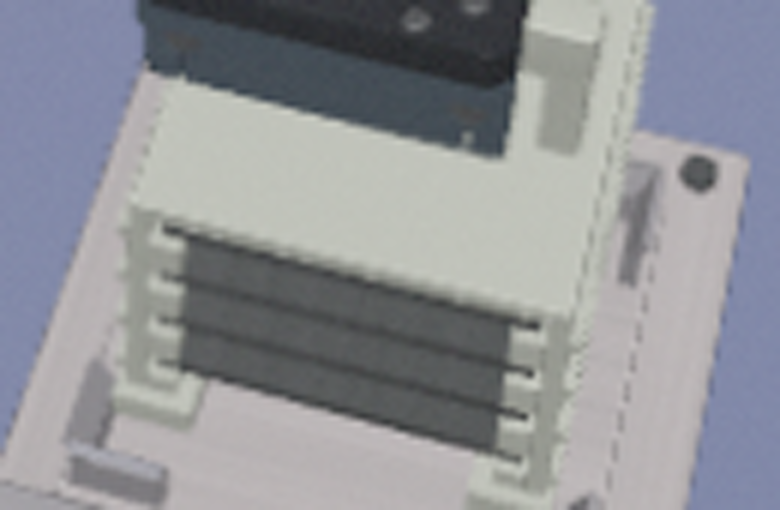

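View pics/o4.png

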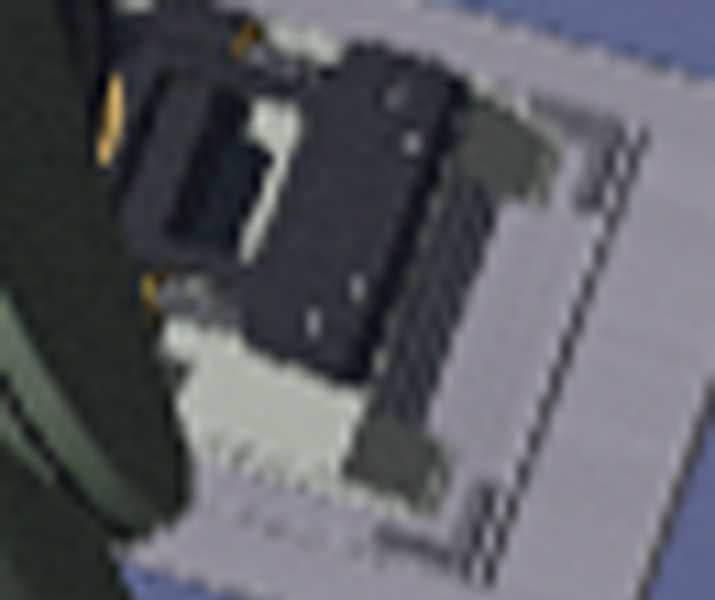

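>>> drive_tool:
  motion:
    - [[0, 0, -0.001], [0, 0, 0]]
    - [[0, 0, -0.0012], [0, 0, 0]]
    - [[0, 0, -0.0012], [0, 0, 0]]
    - [[0, 0, -0.0012], [0, 0, 0]]
    - [[0, 0, -0.0012], [0, 0, 0]]
    - [[0, 0, -0.0012], [0, 0, 0]]
    - [[0, 0, -0.0012], [0, 0, 0]]
    - [[0, 0, -0.0012], [0, 0, 0]]
    - [[0, 0, -0.0006], [0, 0, 0]]
    - [[0, 0, 0], [0, 0, 0]]

```text
time_s: 18.88
ee_pos: [473.2, 310.2, 140.8]
ee_rot: [180.0, -0.0, -102.3]
force: [0.3, 0.1, -8.6]
gripper_width: 11.5
```

>>> drive_tool:
  motion:
    - [[0, 0, -0.0005], [0, 0, 0]]
    - [[0, 0, -0.0008], [0, 0, 0]]
    - [[0, 0, -0.0008], [0, 0, 0]]
    - [[0, 0, -0.0008], [0, 0, 0]]
    - [[0, 0, -0.0008], [0, 0, 0]]
    - [[0, 0, -0.0008], [0, 0, 0]]
    - [[0, 0, -0.0008], [0, 0, 0]]
    - [[0, 0, -0.0005], [0, 0, 0]]
    - [[0, 0, -0.0002], [0, 0, 0]]
    - [[0, 0, 0], [0, 0, 0]]

```text
time_s: 19.72
ee_pos: [473.2, 310.2, 134.9]
ee_rot: [180.0, -0.0, -102.3]
force: [-0.7, -0.1, -7.1]
gripper_width: 12.0
```

```bash
python3 - <<'E'
from h import *
s=env.grab_frame("side")[:,:,::-1];t=env.grab_frame("top")[:,:,::-1]
cv2.imwrite("pics/p3.png",cv2.resize(s[395:480,310:440],None,fx=6,fy=6,interpolation=cv2.INTER_CUBIC))
cv2.imwrite("pics/p4.png",cv2.resize(t[235:290,140:205],None,fx=11,fy=11,interpolation=cv2.INTER_CUBIC)[:600])
s=env.state();print(s['time_s'],s['ee_pos'],s['ee_rot'],s['force'])
E
```

```text
19.8167 [473.301311   310.27985514 135.00201593] [-1.79996575e+02 -2.81777327e-03 -1.02272769e+02] [-0.20861968 -0.06117276 -7.13698951]
```

View pics/p3.png

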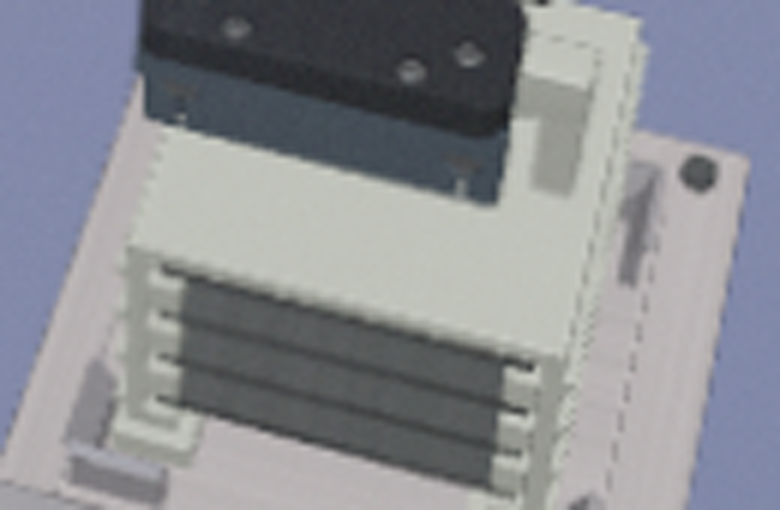

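View pics/p4.png

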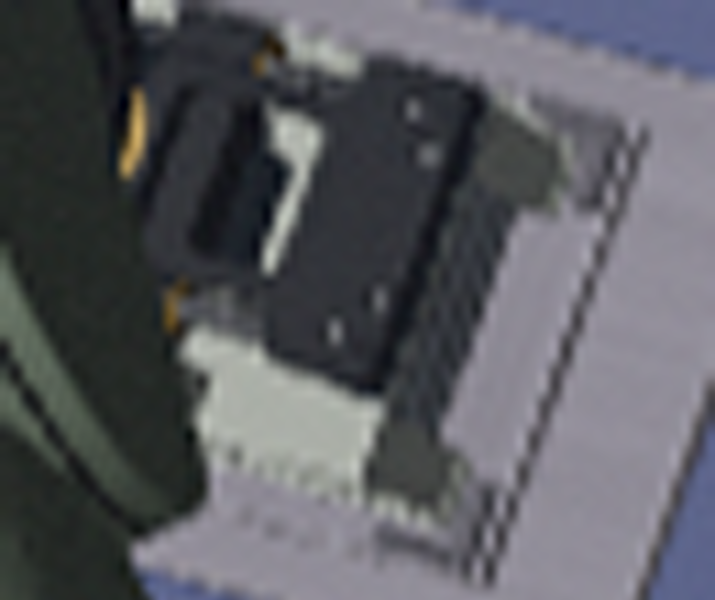

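>>> drive_tool:
  motion:
    - [[0, 0, -0.0005], [0, 0, 0]]
    - [[0, 0, -0.0006], [0, 0, 0]]
    - [[0, 0, -0.0006], [0, 0, 0]]
    - [[0, 0, -0.0006], [0, 0, 0]]
    - [[0, 0, -0.0006], [0, 0, 0]]
    - [[0, 0, -0.0006], [0, 0, 0]]
    - [[0, 0, -0.0006], [0, 0, 0]]
    - [[0, 0, -0.0005], [0, 0, 0]]
    - [[0, 0, -0.0004], [0, 0, 0]]
    - [[0, 0, 0], [0, 0, 0]]

```text
time_s: 20.65
ee_pos: [473.2, 310.2, 129.8]
ee_rot: [180.0, -0.0, -102.3]
force: [0.3, 0.1, -8.4]
gripper_width: 11.5
```

>>> drive_tool:
  motion:
    - [[0, 0, -0.0003], [0, 0, 0]]
    - [[0, 0, -0.0003], [0, 0, 0]]
    - [[0, 0, -0.0003], [0, 0, 0]]
    - [[0, 0, -0.0003], [0, 0, 0]]
    - [[0, 0, -0.0003], [0, 0, 0]]
    - [[0, 0, -0.0002], [0, 0, 0]]
    - [[0, 0, -0.0002], [0, 0, 0]]
    - [[0, 0, -0.0001], [0, 0, 0]]
    - [[0, 0, 0], [0, 0, 0]]
    - [[0, 0, 0], [0, 0, 0]]

```text
time_s: 21.48
ee_pos: [473.3, 310.3, 128.0]
ee_rot: [-180.0, -0.0, -102.3]
force: [1.3, -0.1, -8.0]
gripper_width: 12.0
```

>>> drive_tool:
  motion:
    - [[0, 0, -0.0003], [0, 0, 0]]
    - [[0, 0, -0.0003], [0, 0, 0]]
    - [[0, 0, -0.0003], [0, 0, 0]]
    - [[0, 0, -0.0002], [0, 0, 0]]
    - [[0, 0, 0], [0, 0, 0]]
    - [[0, 0, 0], [0, 0, 0]]
    - [[0, 0, 0], [0, 0, 0]]
    - [[0, 0, 0], [0, 0, 0]]
    - [[0, 0, 0], [0, 0, 0]]
    - [[0, 0, 0], [0, 0, 0]]

```text
time_s: 22.32
ee_pos: [473.3, 310.2, 127.9]
ee_rot: [-180.0, 0.0, -102.3]
force: [-3.3, -3.2, 6.2]
gripper_width: 11.9
```

>>> drive_tool:
  motion:
    - [[0, 0, 0.0003], [0, 0, 0]]
    - [[0, 0, 0.0003], [0, 0, 0]]
    - [[0, 0, 0], [0, 0, 0]]
    - [[0, 0, 0], [0, 0, 0]]
    - [[0, 0, 0], [0, 0, 0]]
    - [[0, 0, 0], [0, 0, 0]]
    - [[0, 0, 0], [0, 0, 0]]
    - [[0, 0, 0], [0, 0, 0]]
    - [[0, 0, 0], [0, 0, 0]]
    - [[0, 0, 0], [0, 0, 0]]

```text
time_s: 23.15
ee_pos: [473.3, 310.2, 127.9]
ee_rot: [-180.0, -0.0, -102.3]
force: [-3.1, -4.0, 5.3]
gripper_width: 11.5
```

>>> drive_tool:
  motion:
    - [[0, 0, 0], [0, 0, 0]]
    - [[0, 0, 0], [0, 0, 0]]
    - [[0, 0, 0], [0, 0, 0]]
    - [[0, 0, 0], [0, 0, 0]]
    - [[0, 0, 0], [0, 0, 0]]
    - [[0, 0, 0], [0, 0, 0]]
    - [[0, 0, 0], [0, 0, 0]]
    - [[0, 0, 0], [0, 0, 0]]
    - [[0, 0, 0], [0, 0, 0]]
    - [[0, 0, 0], [0, 0, 0]]
  claw: 0.6

```text
time_s: 23.98
ee_pos: [473.3, 310.3, 127.5]
ee_rot: [-180.0, -0.0, -102.3]
force: [0.1, 0.3, -0.2]
gripper_width: 54.8
```

Released without force. Lift straight up.

>>> drive_tool:
  motion:
    - [[0, 0, 0.003], [0, 0, 0]]
    - [[0, 0, 0.006], [0, 0, 0]]
    - [[0, 0, 0.01], [0, 0, 0]]
    - [[0, 0, 0.015], [0, 0, 0]]
    - [[0, 0, 0.015], [0, 0, 0]]
    - [[0, 0, 0.015], [0, 0, 0]]
    - [[0, 0, 0.015], [0, 0, 0]]
    - [[0, 0, 0.015], [0, 0, 0]]
    - [[0, 0, 0.015], [0, 0, 0]]
    - [[0, 0, 0.015], [0, 0, 0]]

```text
time_s: 24.82
ee_pos: [473.3, 310.3, 253.5]
ee_rot: [-179.9, 0.1, -102.3]
force: [0.2, 0.1, 0.4]
gripper_width: 54.7
```

>>> drive_tool:
  motion:
    - [[-0.01, -0.01, 0.01], [0, 0, 0.02]]
    - [[-0.01, -0.02, 0.01], [0, 0, 0.02]]
    - [[-0.01, -0.025, 0], [0, 0, 0.02]]
    - [[-0.01, -0.025, 0], [0, 0, 0.02]]
    - [[-0.01, -0.025, 0], [0, 0, 0.02]]
    - [[-0.01, -0.025, 0], [0, 0, 0.02]]
    - [[-0.01, -0.025, 0], [0, 0, 0.02]]
    - [[-0.01, -0.025, 0], [0, 0, 0.02]]
    - [[-0.01, -0.025, 0], [0, 0, 0.02]]
    - [[-0.01, -0.02, 0], [0, 0, 0.02]]

```text
time_s: 25.65
ee_pos: [372.6, 83.9, 272.6]
ee_rot: [-179.9, -0.0, -90.8]
force: [0.3, -0.6, 0.2]
gripper_width: 54.8
```

```bash
python3 - <<'E'
from h import *
s=env.grab_frame("side")[:,:,::-1];t=env.grab_frame("top")[:,:,::-1]
cv2.imwrite("pics/z_side.png",s);cv2.imwrite("pics/z_top.png",t)
cv2.imwrite("pics/q3.png",cv2.resize(s[385:480,310:440],None,fx=6,fy=6,interpolation=cv2.INTER_CUBIC))
cv2.imwrite("pics/q4.png",cv2.resize(t[225:295,130:215],None,fx=8.5,fy=8.5,interpolation=cv2.INTER_CUBIC)[:600])
s=env.state();print(s['time_s'],s['ee_pos'],s['ee_rot'],s['force'])
E
```

```text
25.75 [371.92813889  83.28080965 272.76590068] [-1.79905527e+02 -3.11086019e-02 -9.09808200e+01] [ 0.81138743 -0.15726112  0.05799812]
```

View pics/q3.png

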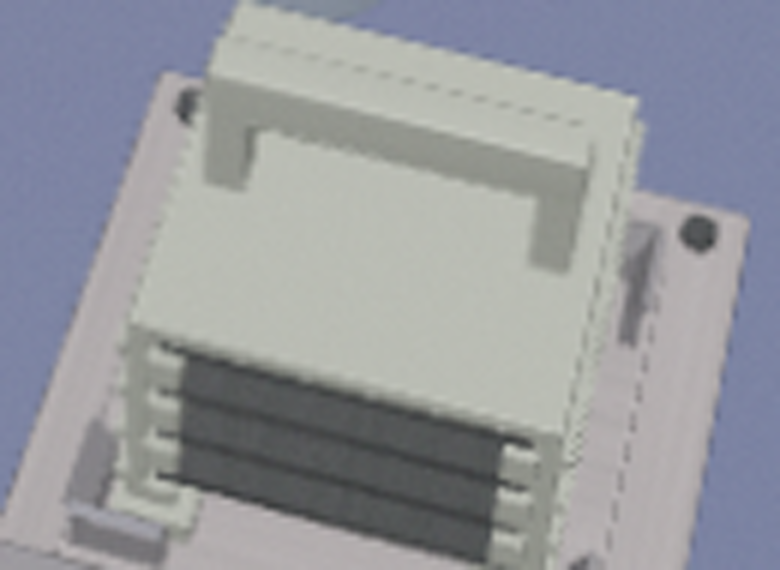

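View pics/q4.png

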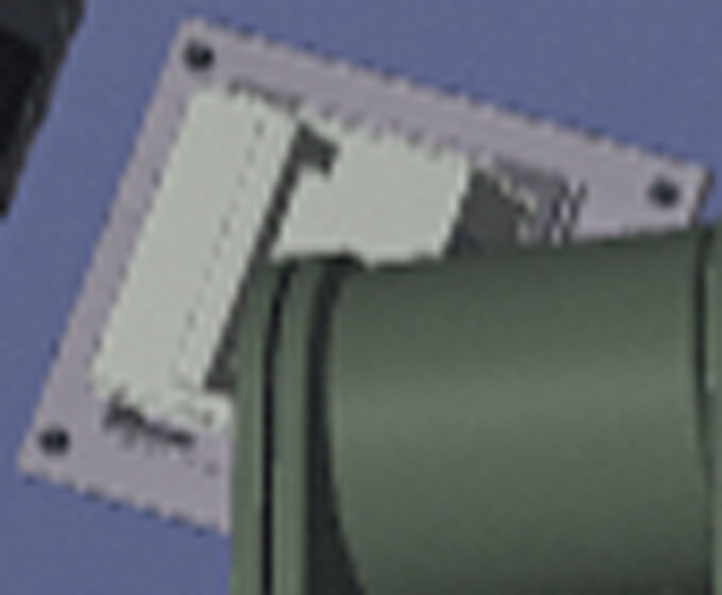

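View pics/z_top.png

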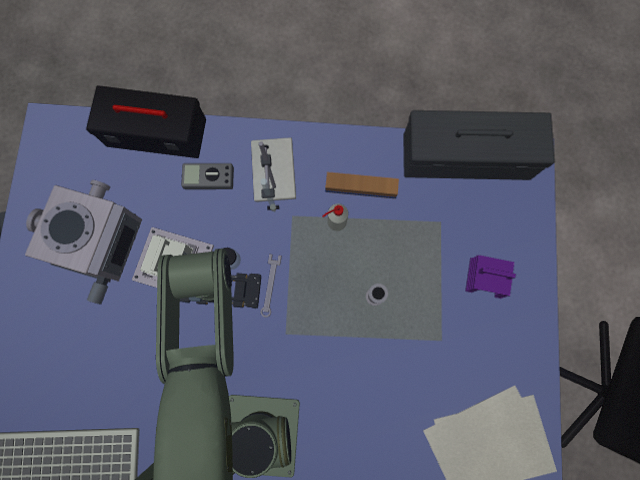

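```bash
cat > fit3.py <<'E'
from h import *
S=lambda x,y:crop2px((x,y),(310,385),6)
T=lambda x,y:crop2px((x,y),(130,225),8.5)
obs=[("side","h-+",S(208,75)),("side","h--",S(587,167)),("side","h++",S(225,38)),("side","d-+",S(130,325)),("side","d--",S(560,435)),
("side","d++",S(238,0)),("side","d+-",S(638,100)),("top","d++",T(470,155)),("top","h++",T(297,118)),("top","h+-",T(208,390)),("top","d--",T(92,390-30*0)),]
obs=obs[:-1]
def model(p):
    x,y,yaw,z=p;m={}
    for a in(-1,1):
        for b in(-1,1):
            k="-+"[a>0]+"-+"[b>0]
            m["h"+k]=Rz(yaw)@[6*a,45.5*b,124]+[x,y,z]
            m["d"+k]=Rz(yaw)@[50 if a>0 else -48,51*b,82]+[x,y,z]
    return m
x,r=fit(obs,[472,310,np.radians(-102),30],model)
print(np.round(x,1),np.degrees(x[2]))
for o,e in zip(obs,r):print(o[0],o[1],e.round(2))
E
python3 fit3.py
```

```text
[471.6 311.5  -1.8  28.7] -101.94120966510543
side h-+ [-0.3  0.1]
side h-- [0.15 0.27]
side h++ [-0.92 -0.26]
side d-+ [ 0.34 -0.44]
side d-- [ 0.22 -0.1 ]
side d++ [0.22 0.65]
side d+- [-0.61 -0.33]
top d++ [-0.2   1.38]
top h++ [0.32 0.4 ]
top h+- [-0.55 -0.08]
```

```bash
python3 -c "
from workcell import env
print(env.job_done())"
```

```text
the job is handed in; nothing more can be done
None
```

I picked up the white carrier by its handle and tipped it back 34.9° for a bit over a second. I then levelled it and set it down in the load-lock nest with its open front to the slot. I handed the job in at about 26 s of the 48 s allowed. The job gives no verdict, so the points below are my own checks.

- **Seating:** the last camera fit puts the carrier at (471.6, 311.5) mm, turned −101.9°. The nest measured about (472, 311) mm and −102.4°. The foot came out at 28.7 mm by camera and 29.9 mm by the arm's height at contact, against a 30 mm seat.
- **Forces:** I pressed lightly on the seat at touchdown, about 14 N, against the 60 N limit. After release, the force on the tool was near zero.
- **Plates:** in the pictures after tipping and after set-down, all four plates sit inside the carrier, level with its front. I judged this by eye and did not measure it to the millimetre.
- **Surroundings:** the bystanders look unmoved, though the arm hid part of the jar in the last top picture. The arm's path stayed well clear of the stand and burette.
- **Disagreements:** some picked points missed the fits by 1 to 1.5 pixels, and the handle top first measured 122.8 mm against the stated 125. With the carrier hanging over the nest, the cameras and the arm's own position differed by 1 to 2 mm. I moved it 1 mm to correct for that.

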